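# Load a sample tube into the turbidity meter's sloping well and shut its drop guard

## Robot

A 6-joint arm with a two-finger parallel gripper is mounted at the origin on the work surface; the furniture and walls round the work are solid. World frame = base frame: x ahead of the robot, y to its left, z up, the work surface at z = 0. Lengths are in mm, angles in rad, forces in N, time in s.
With the tool pointing down it reaches from about 350 to 775 mm from the base axis. Payload 7.3 kg.
Tool frame: the origin (TCP) lies at the very end of the fingers, on their centre line; the grasp point (between the pads) lies 19 mm behind it (bot.grasp_offset is the distance from the TCP to the grasp point, in mm); z points along the fingers, y is the direction in which the jaws open and shut (so a half turn about z gives the same grasp; the last joint's range is limited). The gripper opens to 92 mm and grips with 3 to 60 N. Pads are 19 mm wide; open, the fingers measure 130 mm over their backs; the gripper's body (75 mm by 190 mm) begins 47 mm behind the grasp point.
Start: joints at [-1.277, 0.342, 1.524, -0, 1.275, -0.146], TCP at [223.547, -475.049, 226.741] pointing down, gripper open.
Joint ranges: [-2.53, 2.53], [-0.77, 2.02], [0.04, 2.7], [-1, 4.14], [0.28, 2.66], [-3.11, 3.11]. Speed limits (rad/s): [2.57, 2.57, 3.14, 3.14, 3.14, 3.14].

## Interface

Orientations are given as [roll, pitch, yaw] about the fixed x, y, z axes, in that order (R = Rz(yaw) Ry(pitch) Rx(roll)).
In Python, from plant import bot gives the robot as it stands.
- The arm moves only by the tool servo_tool, never from a script. Its arguments are lists of equal length, an entry for each row: "angular": the turn, a rotation vector about the world's x, y, z in degrees, a list of three; "slide": the shift along the world's x, y, z in mm, a list of three; "grip": the opening, from -1 (shut) to 1 (fully open), so that 0 is half open. In form: {"angular": [[ax, ay, az], ...], "slide": [[dx, dy, dz], ...], "grip": [grip, ...]}. A call has 1 to 10 rows; each row is the pose to reach, as a shift and turn from the pose commanded when the call began; what a row does not reach only later rows make up. A row lasts 1/12 s, in which the tool goes at most 41.7 mm and 7.16 degrees, less where a joint would pass 70% of its speed; a pose out of reach is approached as far as the arm can. A call with a gripper value outside its range is refused whole. The fingers move at their own pace and stop on an object; the grip force is fixed at half the most. Time passes only in rows, so rows that repeat a pose let the fingers close. It gives the time, the measured TCP pose, the force and the opening at its end, in the units of the state.
- bot.get_obs(): the state, without advancing time (a new reading comes with each control period).
- bot.capture(name): name is "scene" or "top" or "wrist"; returns a dict with "img" (420x560x3 uint8, blue, green, red), "range_z" (420x560 float32, mm along the optical axis (not along the pixel's ray), 0 where there is no reading), "fov_y" (degrees; the focal length in pixels is half the picture's height over the tangent of half this angle, whatever the lens; pixels are square), "cx", "cy" (the principal point, pixels), "dist" ([k1, k2, p1, p2, k3] as OpenCV has them; the pictures are not rectified), "R" (3x3) and "t" (3): a world point X has camera coordinates R X + t; the wrist camera has in their place "T_tool_cam" (4x4, takes a point from camera to tool coordinates, whose origin is the TCP and whose axes are the flange's). Camera axes: x right, y down, z forward; pixel columns grow to the right and rows downward; lengths in mm; the calibration is good to about 2 mm. A picture is of the moment at which its call begins: read the wrist's pose just before it.
- bot.close_job(): hands the job in, once; it reports no verdict.
The state is a dict: "time": time; "joint_positions": joint angles; "dq": joint speeds; "tau": joint torques, N m; "tool_pos": TCP position; "tcp_rot": TCP orientation; "contact_force": force on the tool from outside, world axes, zero at the start; "moment": the same for the moment, N m; "grip_width": finger opening in mm.
Only numpy, scipy, OpenCV 4.12 (cv2) and the standard library are available. Lean on these libraries where they do the work, as an engineer would, in place of code of your own. Each camera call takes 0.05 s, during which the arm holds its last target.

## Task

Load the turbidity meter for its next reading: lift the drop guard by the red T-handle and hook the slotted bar onto the stud, so that the guard stays up by itself. Then push the capped tube lying on the loading shelf, without picking it up, over the edge so that it slides down the chute all the way into the sample well. Finally unhook the bar and lower the guard under control, without letting it fall, until it is fully shut behind the tube; leave the glassware and bottles round the meter where they are.

Things in the scene. Friction and masses are not known exactly. Their poses are not given: they have to be found in the camera images.
- meter: Turbidity meter, 432 x 176 mm, 248 high, fixed to the bench. Its x is the way the tube slides, z up, origin on the bench under the guard (plane x = 0). White measuring head x 25 to 155, top 150 mm. Guard posts at y +-45 mm, 234 mm high; cross bar behind them (x 43 to 53, y +-59, top 233 mm) carries the stud.
- shelf_edge (a point): Middle of the edge where the loading shelf ends and the chute begins, on the shelf's surface, 140 mm above the bench, meter x = -110; axes as the meter's. The shelf runs back to x = -270 (open there), 148 mm wide between fences 16 mm high.
- well (a point): Where the tube's centre is when fully home in the sample well: meter x = 69, y = 0, 74 mm above the bench; axes as the meter's. From the shelf edge a polished chute slopes down at 25 degrees; its guide plates (tops at 166 mm) converge from 148 to 43 mm at the guard, and it runs on into the well, 42 mm wide, 41 mm high, inside the head.
- guard (a joint): Height of the drop guard above shut, m: 0 fully shut (it blocks the way into the well), about 0.050 when hooked up, 0.072 at its upper stop. It slides straight up between the posts, weighs 0.35 kg with its bar, and falls shut if let go unhooked.
- hook_bar (a joint): Lean of the slotted bar from upright towards the meter's +x, rad: 0 upright (stop), 0.45 at most, 0.32 when hooked; light friction holds it. To hook: bar upright, raise the guard to 0.060; lean the bar to 0.40, so that the stud enters the mouth up to the slot's back; lower the guard to 0.050, the bar coming back to 0.32, so that the stud rises into the pocket. Unhook in reverse.
- bar_hinge (a point): Hinge of the bar on the guard, an axis along the meter's y: at meter x = 14.5, y = 0, and 130 mm plus the guard's height above the bench. The bar is flat steel, 20 mm wide (x) and 6 thick (y). Slot on its +x edge: mouth 34 to 48 mm up from the hinge; behind a tooth 5 mm thick the pocket, 9.5 mm wide, goes on up to 55 mm; the stud's centre seats at 52 mm, on the bar's middle line.
- handle (a point): Centre of the red T-handle on top of the bar: a round grip 16 mm thick, 44 mm long along the meter's y, 138 mm up the bar from its hinge (268 mm above the bench with the guard shut and the bar upright). It turns with the bar; held by its two ends it can turn between the fingers.
- stud_mid (a point): Middle of the fixed round steel stud, 6 mm thick, lying along the meter's y between two cheeks 18 mm apart, at meter x = 31, y = 0, 229 mm above the bench.
- tube_mid (a point): Centre (half-way along) of the clear screw-cap tube, 112 mm long, 50 g; body 29 mm thick, blue cap 34 mm thick and 14 long. Its z axis runs along the tube from base to cap. It lies on the blue-topped loading shelf, base towards the chute, cap away from it, and tips onto the chute once its centre is well past the shelf's edge.
- lamp_yellow: Glass lamp standing on a black base with a yellow band, 37 mm thick, 156 mm high; origin under its middle. A bystander.
- lamp_blue: Glass lamp standing on a black base with a blue band, 37 mm thick, 156 mm high; origin under its middle. A bystander.
- beaker: Small glass beaker, 52 mm wide, 68 mm high; origin under its middle. A bystander.
- reagent_bottle: Amber bottle with a blue cap, 56 mm wide, 107 mm high; origin under its middle. A bystander.
- wash_bottle: White squeeze bottle with a blue cap and bent spout, 61 mm wide, 200 mm high; origin under it. A bystander.
- tube: The same tube; origin at the middle of its base, z along the tube to the cap.
There are look-alikes about, which are no part of the job. What is shaped like the tube but green is not meant.

How it is judged (in metres and radians):
On the way, in this order (a step that is already met when the one before it is completed fails the run):
1. the guard hangs hooked on the stud, raised by more than 40 mm with the bar leaning more than 0.2 rad, and the fingers do not touch it (value of joint guard above 0.04 m and value of joint hook_bar above 0.2 rad and contact force between the fingers and meter below 0.1 N), for 0.4 s.
2. the tube lies fully home in the well (its centre within 12 mm of the well's point) while the guard is still hooked up (value of joint guard above 0.04 m and value of joint hook_bar above 0.2 rad and distance between tube_mid and well below 0.012 m), for 0.3 s.
At the end, for the whole second after the job is handed in: the tube rests fully home in the well, its centre within 12 mm of the well's point, and the guard is shut behind it, less than 4 mm from its lowest position (distance between tube_mid and well below 0.012 m and linear speed of tube below 0.02 m/s and value of joint guard below 0.004 m); the robot touches nothing.
It fails at once if the tube is picked up: its centre rises more than 60 mm above the loading shelf (height (world z) of tube_mid above 0.2 m).
It fails at once if the guard is let fall: it comes down faster than 0.4 m/s (velocity of joint guard below -0.4 m/s).
It fails at once if a lamp, beaker or bottle round the meter is shifted by more than 30 mm or knocked over (distance of any of lamp_yellow, lamp_blue, beaker, reagent_bottle, wash_bottle from where it was at the start of the episode above 0.03 m or angle between any of lamp_yellow, lamp_blue, beaker, reagent_bottle, wash_bottle's own z axis and vertical above 0.4 rad).
It also fails if it takes over 61 s, if anything falls off the work surface, if the arm or the gripper's body presses on something with over 40 N, if the wrist force passes 120 N, or if a joint passes its speed limit or range.

## Working session

There is one attempt and no reset: what is moved stays moved. The work goes in short steps, Python scripts to look and compute and a tool call to move; the robot and the scene stay as the last step left them, time stands still between calls to the robot, and variables do not carry over. Pictures are saved under pics/ and viewed, and the job is handed in when it is done.

Besides the shell and the picture viewer there is one more tool, called after "Emit:" as name(argument=value, ...) on one line, values as JSON. servo_tool: Moves the arm, as the interface text tells. Its arguments: {"type":"object","properties":{"angular":{"type":"array","items":{"type":"array","items":{"type":"number"}}},"slide":{"type":"array","items":{"type":"array","items":{"type":"number"}}},"grip":{"type":"array","items":{"type":"number"}}},"required":["angular","slide","grip"]}

```bash
mkdir -p pics; ls; cat > h.py <<'E'
import numpy as np, cv2, pickle
from plant import bot
def cap(n,tag):
    o=bot.get_obs(); d=bot.capture(n); d['obs']=o
    pickle.dump(d,open(f'pics/{tag}.pkl','wb')); cv2.imwrite(f'pics/{tag}.png',d['img']); return d
E
python3 - <<'E'
from h import *
print(bot.get_obs())
for n in ['scene','top','wrist']:
    d=cap(n,n+'0'); print(n,{k:v for k,v in d.items() if k not in('img','range_z','obs')})
E
```

```text
pics
{'time': 0.0, 'joint_positions': array([-1.27703876e+00,  3.42703687e-01,  1.52506778e+00, -3.13770612e-05,
        1.27538557e+00, -1.45995652e-01]), 'dq': array([-0.00112669,  0.00047335,  0.00108373, -0.00068242, -0.0002212 ,
        0.00069166]), 'tau': array([-5.21773145e-04, -4.31248462e+01, -2.44215560e+01,  7.16139749e-02,
        5.58968622e-02, -1.13845317e-04]), 'tool_pos': array([ 223.3890068 , -474.62872059,  226.03712768]), 'tcp_rot': array([-3.14004055e+00, -1.97897790e-04,  4.39762226e-01]), 'contact_force': array([-0.3586934 ,  0.50668751,  0.13954558]), 'moment': array([ 0.01445359, -0.01253866, -0.00949094]), 'grip_width': 91.3980030692664}
scene {'fov_y': 49.80447800772864, 'cx': 276.2491090181495, 'cy': 208.4015948578109, 'dist': array([-0.11748715,  0.        ,  0.        ,  0.        ,  0.        ]), 'R': array([[ 0.82284725, -0.56793732, -0.01922531],
       [-0.37146642, -0.51197476, -0.7745286 ],
       [ 0.43004082,  0.64446028, -0.63224666]]), 't': array([-477.42902111,  364.05165067, 1392.52679352])}
top {'fov_y': 57.5229551579786, 'cx': 274.1382836078924, 'cy': 207.8561138422172, 'dist': array([-0.05250718,  0.        ,  0.        ,  0.        ,  0.        ]), 'R': array([[ 0.01199403, -0.99955645, -0.02725892],
       [-0.99226789, -0.00852984, -0.12382117],
       [ 0.12353374,  0.02853326, -0.99193007]]), 't': array([  60.76340226,  596.38287981, 1130.02410042])}
wrist {'fov_y': 63.76355262470027, 'cx': 283.96435299495545, 'cy': 207.27662708901457, 'dist': array([-0.01315481,  0.        ,  0.        ,  0.        ,  0.        ]), 'T_tool_cam': array([[-9.04201814e-04, -9.60312965e-01, -2.78923273e-01,
         7.51150168e+01],
       [ 9.99999572e-01, -9.22766002e-04, -6.47392068e-05,
         8.09783454e-01],
       [-1.95211014e-04, -2.78923212e-01,  9.60313388e-01,
        -1.59175556e+02],
       [ 0.00000000e+00,  0.00000000e+00,  0.00000000e+00,
         1.00000000e+00]])}
```

View pics/scene0.png

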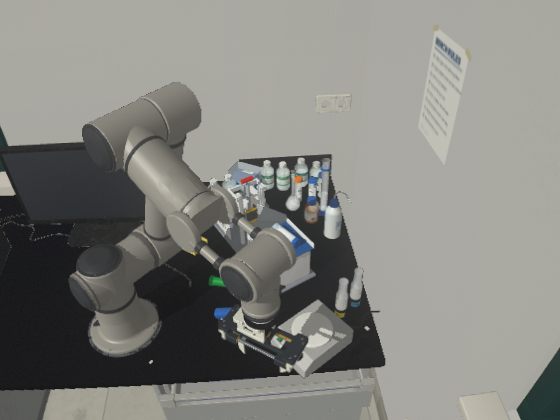

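View pics/top0.png

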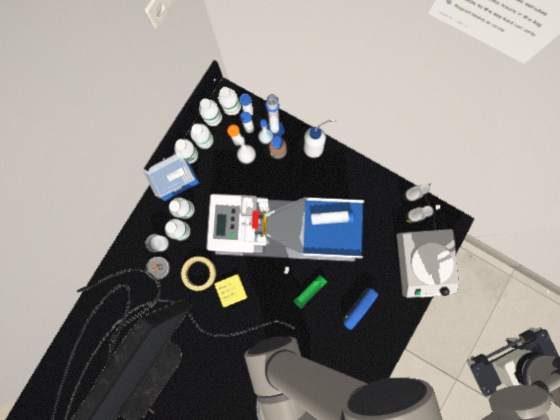

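View pics/wrist0.png

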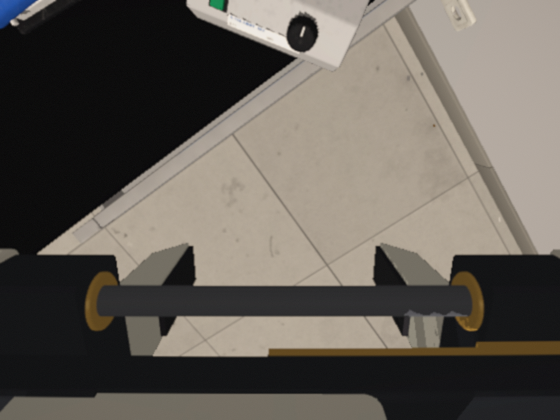

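The top view shows the meter at about (285,228). Its head is on the left, the red handle at (256,219), the blue shelf at right with the white/clear tube at (330,217). A green look-alike and a blue object lie on the bench. I'll enlarge this and measure it.

```bash
cat >> h.py <<'E'
def K(d):
    f=210/np.tan(np.radians(d['fov_y']/2)); return np.array([[f,0,d['cx']],[0,f,d['cy']],[0,0,1]])
def Rtool(o):
    from scipy.spatial.transform import Rotation as Ro
    return Ro.from_euler('xyz',o['tcp_rot']).as_matrix()
def cam(d):
    if 'R' in d: return d['R'],d['t']
    o=d['obs']; T=d['T_tool_cam']; Rw=Rtool(o)@T[:3,:3]; c=Rtool(o)@T[:3,3]+o['tool_pos']
    return Rw.T,-Rw.T@c
def ray(d,uv):
    n=cv2.undistortPoints(np.array(uv,float).reshape(-1,1,2),K(d),d['dist']).reshape(-1,2)
    return np.c_[n,np.ones(len(n))]
def pts(d,uv):
    uv=np.array(uv); r=ray(d,uv); z=d['range_z'][uv[:,1].astype(int),uv[:,0].astype(int)]
    R,t=cam(d); return (r*z[:,None]-t)@R
def atz(d,uv,z):
    R,t=cam(d); c=-R.T@t; w=ray(d,uv)@R; return c+w*((z-c[2])/w[:,2])[:,None]
def proj(d,X):
    R,t=cam(d); return cv2.projectPoints(np.array(X,float).reshape(-1,3),cv2.Rodrigues(R)[0],t,K(d),d['dist'])[0].reshape(-1,2)
def crop(d,x0,y0,x1,y1,s,name):
    im=cv2.resize(d['img'][y0:y1,x0:x1],None,fx=s,fy=s,interpolation=cv2.INTER_CUBIC); cv2.imwrite(f'pics/{name}.png',im)
def load(tag): return pickle.load(open(f'pics/{tag}.pkl','rb'))
E
python3 - <<'E'
from h import *
d=load('top0'); crop(d,195,180,385,275,4,'crop_top0')
# cloud around meter
R,t=cam(d)
u,v=np.meshgrid(np.arange(200,372),np.arange(185,268)); uv=np.c_[u.ravel(),v.ravel()]
P=pts(d,uv); ok=d['range_z'][uv[:,1],uv[:,0]]>0
P=P[ok]; uv=uv[ok]
for lo,hi in [(135,145),(145,153),(153,170),(225,240),(240,290)]:
    s=(P[:,2]>lo)&(P[:,2]<hi); print(lo,hi,s.sum(),P[s].min(0),P[s].max(0))
    print(cv2.minAreaRect(P[s][:,:2].astype(np.float32)))
red=(d['img'][uv[:,1],uv[:,0]].astype(int)); s=(red[:,2]>150)&(red[:,1]<70)&(red[:,0]<70)
print('red',P[s].mean(0),P[s].min(0),P[s].max(0),uv[s].mean(0))
E
```

```text
135 145 2931 [ 454.87151539 -177.62622396  135.00450941] [620.50581029 248.41282341 144.9942754 ]
((536.2752075195312, 34.39299011230469), (423.8150329589844, 156.1837158203125), 87.77766418457031)
145 153 2103 [ 449.4980043  -176.21056718  145.009693  ] [620.15983006 247.85029072 152.99974299]
((536.5064086914062, 35.09757995605469), (420.584716796875, 158.8117218017578), 87.56461334228516)
153 170 884 [ 449.7308569  -176.79628375  153.00608311] [613.28878676 238.63431962 169.98622128]
((535.697021484375, 32.80989074707031), (415.8096618652344, 156.96827697753906), 87.89466857910156)
225 240 464 [477.34106046  79.36102538 225.58245542] [599.14261445 144.62961129 239.47705549]
((538.2522583007812, 112.37802124023438), (62.98337173461914, 120.11124420166016), 87.84049987792969)
240 290 137 [516.78533528  95.83956005 240.04934338] [560.80361235 141.37393533 280.39635057]
((540.756591796875, 117.35618591308594), (43.41769027709961, 44.6519775390625), 80.39637756347656)
red [538.71530966 105.47967391 275.91856096] [516.78533528  98.98848409 269.82307394] [558.2044668  111.35054156 280.39635057] [255.24444444 218.92222222]
```

View pics/crop_top0.png

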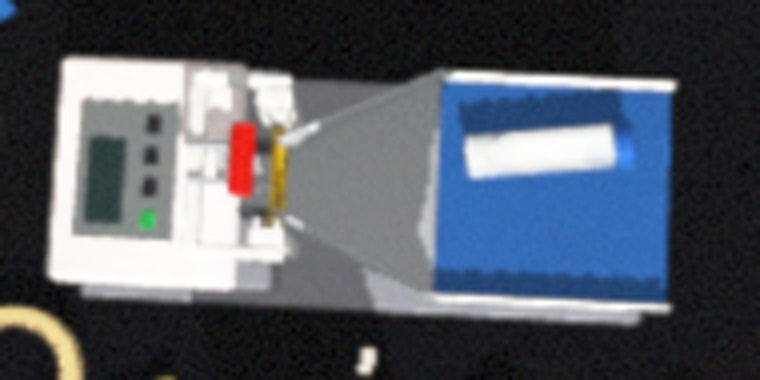

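```bash
cat >> h.py <<'E'
def M2W(X,o=(538.2,91.0),yaw=np.radians(87.8)):
    X=np.array(X,float).reshape(-1,3); c,s=np.cos(yaw),np.sin(yaw)
    return np.c_[o[0]+c*X[:,0]-s*X[:,1],o[1]+s*X[:,0]+c*X[:,1],X[:,2]]
WIRE=[[(-270,-74,140),(-270,74,140),(-110,74,140),(-110,-74,140),(-270,-74,140)],
[(25,-88,150),(155,-88,150),(155,88,150),(25,88,150),(25,-88,150)],
[(43,-59,233),(53,-59,233),(53,59,233),(43,59,233),(43,-59,233)],
[(14.5,-22,276),(14.5,22,276)],[(-110,-74,166),(0,-21.5,166)],[(-110,74,166),(0,21.5,166)],[(31,-9,229),(31,9,229)],[(-110,0,140),(0,0,140-110*np.tan(np.radians(25)))]]
def overlay(d,box,s,name,**k):
    x0,y0,x1,y1=box
    im=cv2.resize(d['img'][y0:y1,x0:x1],None,fx=s,fy=s,interpolation=cv2.INTER_CUBIC)
    for w in WIRE:
        p=(proj(d,M2W(w,**k))-[x0,y0]+.5)*s
        cv2.polylines(im,[np.round(p).astype(int)],False,(255,0,255),1)
    cv2.imwrite(f'pics/{name}.png',im)
E
python3 - <<'E'
from h import *
d=load('top0'); overlay(d,(195,180,385,275),4,'ov0')
print(-d['R'].T@d['t'])
E
```

```text
[ 451.44668016   33.58022637 1196.40606037]
```

View pics/ov0.png

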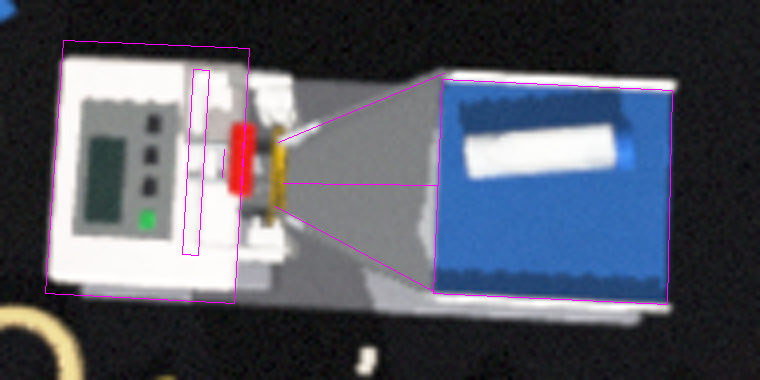

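```bash
python3 - <<'E'
from h import *
d=load('top0')
uv=[(116.25/1+195,180+39.25),(353,217.5),(349,217.8)]
P=atz(d,uv,156); print(P)
P2=pts(d,np.array([[315,219],[325,218],[335,218],[345,218],[351,217]])); print(P2)
yaw=np.radians(87.8); o=np.array([538.2,91.0])
A=np.array([[np.cos(yaw),np.sin(yaw)],[-np.sin(yaw),np.cos(yaw)]])
print(((P[:,:2]-o)@A.T)); print(((P2[:,:2]-o)@A.T))
E
```

```text
[[ 550.59430883  -38.05084113  156.        ]
 [ 556.39615549 -151.67391957  156.        ]
 [ 555.4798806  -140.7792427   156.        ]]
[[ 550.5097688   -47.55178358  164.97033124]
 [ 552.69129509  -73.71520802  172.80776367]
 [ 553.14619731 -100.76944506  170.62715075]
 [ 553.68103876 -128.06270161  167.63198448]
 [ 555.64752638 -142.74581539  176.26235675]]
[[-128.47992951  -17.33915224]
 [-241.79653806  -27.49846349]
 [-230.94506527  -26.16464121]]
[[-137.97711428  -17.61939489]
 [-164.03751007  -20.80366976]
 [-191.05434318  -22.29678956]
 [-218.30695093  -23.87896511]
 [-232.90375288  -26.40765583]]
```

Emit:
servo_tool(angular=[[0,0,0],[0,0,7],[0,0,14],[0,0,21],[0,0,28],[0,0,35],[0,0,42],[0,0,49],[0,0,56],[0,0,62]], slide=[[0,0,40],[10,10,80],[30,40,115],[60,80,145],[95,120,170],[130,160,180],[165,200,180],[195,240,180],[225,280,180],[255,320,180]], grip=[1,1,1,1,1,1,1,1,1,1])

```text
time: 0.98
tool_pos: [425.4, -223.3, 404.2]
tcp_rot: [3.141, 0.0, 1.528]
contact_force: [1.0, -1.4, -0.5]
grip_width: 92.1
```

Emit:
servo_tool(angular=[[0,0,0.5],[0,0,0.5],[0,0,0.5],[0,0,0.5],[0,0,0.5],[0,0,0.5],[0,0,0.5],[0,0,0.5],[0,0,0.5],[0,0,0.5]], slide=[[10,38,0],[20,76,0],[28,112,0],[36,148,0],[44,184,0],[52,215,0],[60,235,-5],[60,245,-7],[60,245,-7],[60,245,-7]], grip=[1,1,1,1,1,1,1,1,1,1])

```text
time: 1.82
tool_pos: [484.2, 19.7, 396.7]
tcp_rot: [-3.141, 0.001, 1.531]
contact_force: [-0.4, -0.1, -0.7]
grip_width: 92.1
```

```bash
python3 - <<'E'
from h import *
d=cap('wrist','w1'); print(d['obs']['tool_pos'],d['obs']['tcp_rot'],d['obs']['joint_positions'])
overlay(d,(0,0,560,420),1.4,'w1ov')
E
```

```text
[484.1909736   19.65256183 396.67229695] [-3.14084721e+00  5.68193430e-04  1.53134407e+00] [-1.17338463e-01  1.91567689e-01  1.27064019e+00 -6.28219363e-04
  1.68008372e+00 -7.79542959e-02]
```

View pics/w1ov.png

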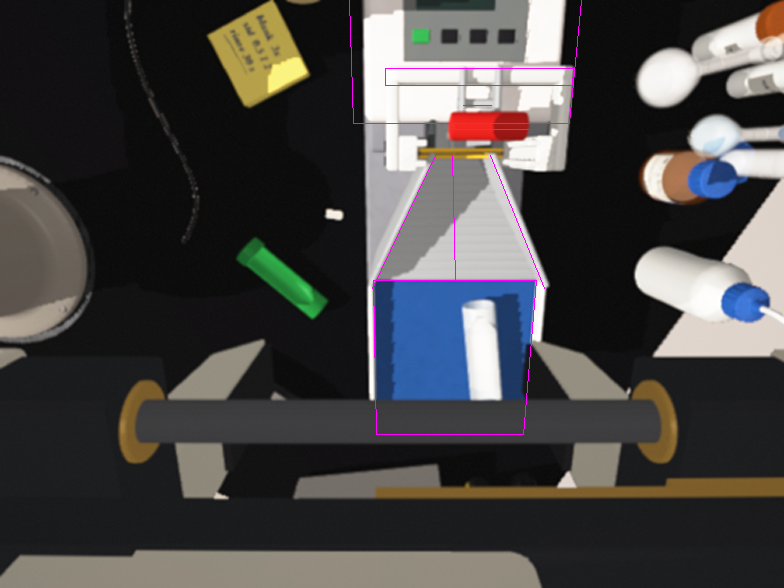

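The wrist view shows the red handle at about (345,90) in raw pixels, and the wireframe fits the meter well. The tube's base end is at (342,217), cap toward me. The green tube at (200,198) is the look-alike on the bench, so I'm leaving it. Next I'll refine the handle.

```bash
python3 - <<'E'
from h import *
d=load('w1'); im=d['img'].astype(int)
m=(im[...,2]>120)&(im[...,1]<60)&(im[...,0]<60)&(np.arange(420)[:,None]<130)
v,u=np.nonzero(m); uv=np.c_[u,v]; P=pts(d,uv); ok=d['range_z'][v,u]>0; P=P[ok]
print(len(P),u.min(),u.max(),v.min(),v.max(),P.mean(0),np.percentile(P,[2,98],axis=0))
# ends of cylinder mid at z=268..: outline
print(atz(d,[(u.min(),(v.min()+v.max())/2),(u.max()+1,(v.min()+v.max())/2)],270))
print(cv2.minAreaRect(P[:,:2].astype(np.float32)))
yaw=np.radians(87.8)
P=P-0
# cylinder fit: circle radius 8 in (y,z)
from scipy.optimize import least_squares
f=lambda p: np.hypot(P[:,1]-p[0]-p[2]*(P[:,0]-538),P[:,2]-p[1])-8
r=least_squares(f,[105,268,0],loss='soft_l1'); print(r.x, np.sqrt(np.mean(r.fun**2)))
E
```

```text
1073 321 377 80 100 [539.26884565 106.68689169 274.41222373] [[518.17159284  99.7980313  271.00141113]
 [560.04926613 113.84099128 278.04370266]]
[[517.56296007 107.66799354 270.        ]
 [563.29757775 105.8985112  270.        ]]
((557.6369018554688, 106.329833984375), (14.359688758850098, 81.223388671875), 87.82666778564453)
[ 1.07302158e+02  2.68943017e+02 -3.87574892e-02] 11.751117347878548
```

Emit:
servo_tool(angular=[[0,0,0],[0,0,0],[0,0,0],[0,0,0],[0,0,0],[0,0,0],[0,0,0],[0,0,0],[0,0,0],[0,0,0]], slide=[[12,20,-15],[24,40,-30],[36,60,-45],[48,80,-60],[55,87,-75],[55,87,-90],[55,87,-105],[55,87,-115],[55,87,-115],[55,87,-115]], grip=[1,1,1,1,1,1,1,1,1,1])

```text
time: 2.7
tool_pos: [539.6, 105.9, 282.1]
tcp_rot: [-3.141, 0.0, 1.529]
contact_force: [-0.2, 1.1, -0.2]
grip_width: 91.9
```

```bash
python3 - <<'E'
from h import *
d=cap('wrist','w2'); print(d['obs']['tool_pos'],d['obs']['tcp_rot'])
overlay(d,(0,0,560,420),1.4,'w2ov')
im=d['img'].astype(int)
m=(im[...,2]>120)&(im[...,1]<60)&(im[...,0]<60)
v,u=np.nonzero(m); P=pts(d,np.c_[u,v]); 
print(len(P),u.min(),u.max(),v.min(),v.max(),np.median(P,0),np.percentile(P,[2,98],axis=0))
vm=np.median(v)
print(atz(d,[(u.min(),vm),(u.max()+1,vm)],270))
E
```

```text
[539.56721413 105.88954195 282.11232229] [-3.14142322e+00  2.05353836e-04  1.52911409e+00]
2212 243 323 234 261 [539.50094918 110.30646096 275.82371315] [[519.1051744  102.01020677 268.35639837]
 [559.84984978 115.2948578  277.79115877]]
[[517.33215066 108.33633536 270.        ]
 [561.66428482 106.43942451 270.        ]]
```

View pics/w2ov.png

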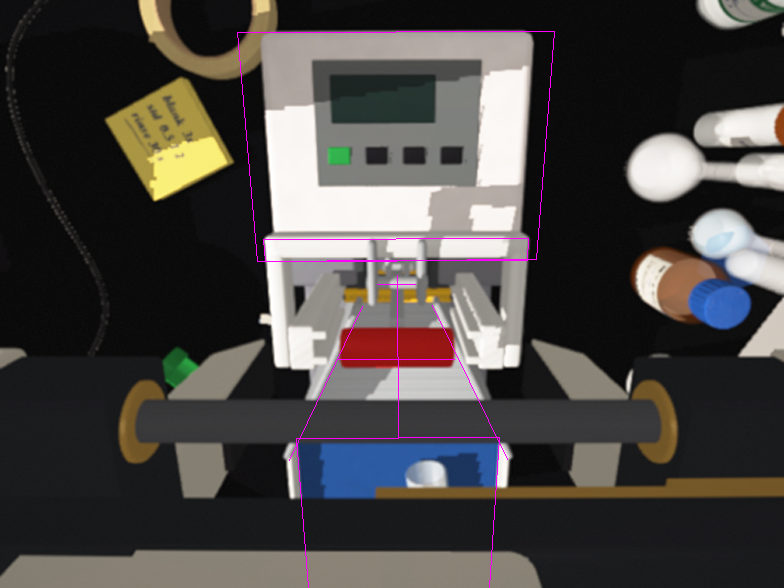

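Emit:
servo_tool(angular=[[0,0,0.2],[0,0,0.2],[0,0,0.2],[0,0,0.2],[0,0,0.2],[0,0,0.2],[0,0,0.2],[0,0,0.2],[0,0,0.2],[0,0,0.2]], slide=[[0,1,-12],[0,1,-24],[0,1,-33],[0,1,-33],[0,1,-33],[0,1,-33],[0,1,-33],[0,1,-33],[0,1,-33],[0,1,-33]], grip=[1,1,1,1,-1,-1,-1,-1,-1,-1])

```text
time: 3.58
tool_pos: [539.6, 108.0, 249.1]
tcp_rot: [3.141, 0.0, 1.534]
contact_force: [-0.0, -0.2, 0.8]
grip_width: 56.2
```

Emit:
servo_tool(angular=[[0,0,0],[0,0,0],[0,0,0],[0,0,0],[0,0,0],[0,0,0]], slide=[[0,0,0],[0,0,0],[0,0,0],[0,0,0],[0,0,0],[0,0,0]], grip=[-1,-1,-1,-1,-1,-1])

```text
time: 4.08
tool_pos: [539.3, 108.0, 248.9]
tcp_rot: [-3.141, -0.0, 1.534]
contact_force: [-1.7, -0.2, 2.2]
grip_width: 43.3
```

```bash
python3 - <<'E'
from h import *
o=bot.get_obs(); print(o['tool_pos'],o['contact_force'],o['grip_width'])
d=cap('scene','s1'); crop(d,180,150,380,300,4,'s1c')
d=cap('wrist','w3')
E
```

```text
[539.34241751 108.02336035 248.90629417] [-1.65557449 -0.17109657  2.21151636] 43.29903417214647
```

View pics/s1c.png

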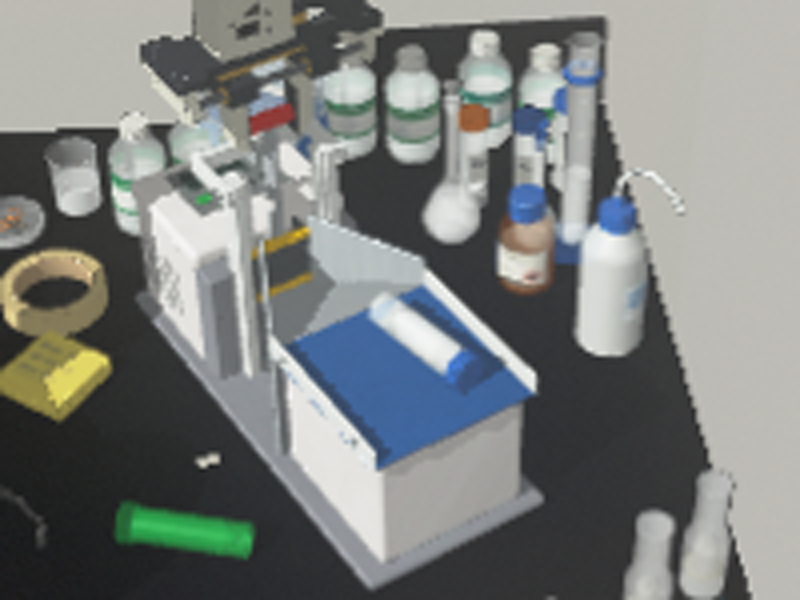

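View pics/w3.png

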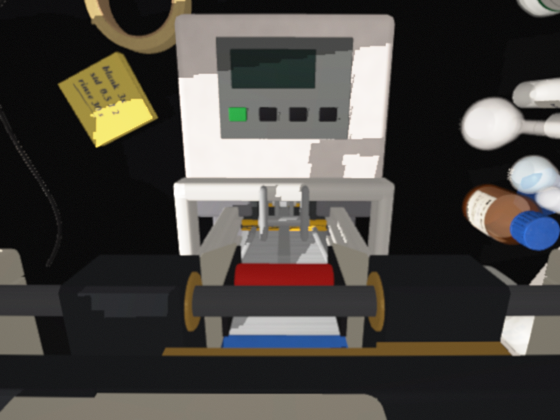

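Emit:
servo_tool(angular=[[0,0,0],[0,0,0],[0,0,0],[0,0,0],[0,0,0],[0,0,0],[0,0,0],[0,0,0],[0,0,0],[0,0,0]], slide=[[0,0,4],[0,0,11],[0,0,19],[0,0,27],[0,0,35],[0,0,43],[0,0,51],[0,0,57],[0,0,60],[0,0,60]], grip=[-1,-1,-1,-1,-1,-1,-1,-1,-1,-1])

```text
time: 5.02
tool_pos: [539.4, 108.0, 309.7]
tcp_rot: [3.141, -0.0, 1.534]
contact_force: [-2.0, 0.5, -3.0]
grip_width: 43.6
```

```bash
python3 - <<'E'
from h import *
o=bot.get_obs(); print(o['tool_pos'],o['contact_force'],o['grip_width'])
d=cap('scene','s2'); crop(d,180,150,340,270,5,'s2c')
d=cap('wrist','w4')
E
```

```text
[539.36388391 108.03396284 309.71462846] [-1.95794852  0.47771303 -3.01666216] 43.55955162610836
```

View pics/s2c.png

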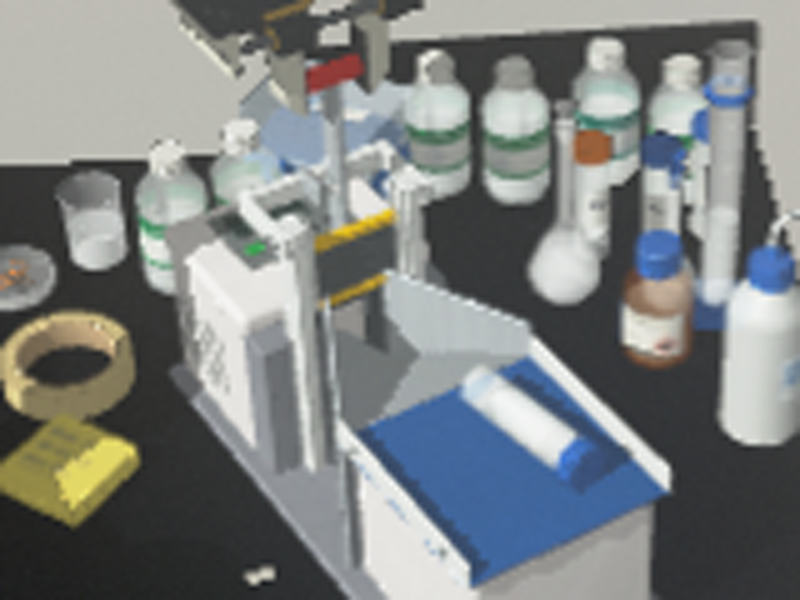

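View pics/w4.png

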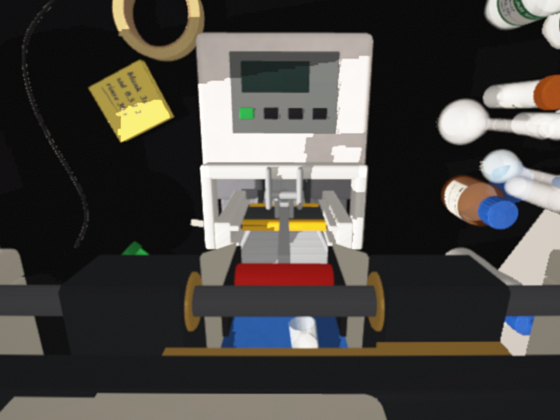

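Emit:
servo_tool(angular=[[0,0,0],[0,0,0],[0,0,0],[0,0,0],[0,0,0],[0,0,0],[0,0,0],[0,0,0],[0,0,0],[0,0,0]], slide=[[0.3,7,-0.2],[0.5,14,-0.7],[0.8,21,-1.6],[1,27.5,-2.7],[1.3,34,-4.3],[1.5,41,-6.2],[1.8,47,-8.3],[2,51,-10],[2,53,-10.7],[2,53,-10.7]], grip=[-1,-1,-1,-1,-1,-1,-1,-1,-1,-1])

```text
time: 5.95
tool_pos: [541.4, 161.4, 297.8]
tcp_rot: [-3.141, 0.0, 1.535]
contact_force: [-2.0, -2.3, -3.8]
grip_width: 43.5
```

```bash
python3 - <<'E'
from h import *
o=bot.get_obs(); print(o['tool_pos'],o['contact_force'],o['moment'],o['grip_width'])
d=cap('scene','s3'); crop(d,180,150,340,270,5,'s3c')
d=cap('wrist','w5')
E
```

```text
[541.39026757 161.36701565 297.77811376] [-1.95207339 -2.31563165 -3.76326377] [-0.65378739  0.35912845 -0.02976607] 43.50798213590858
```

View pics/s3c.png

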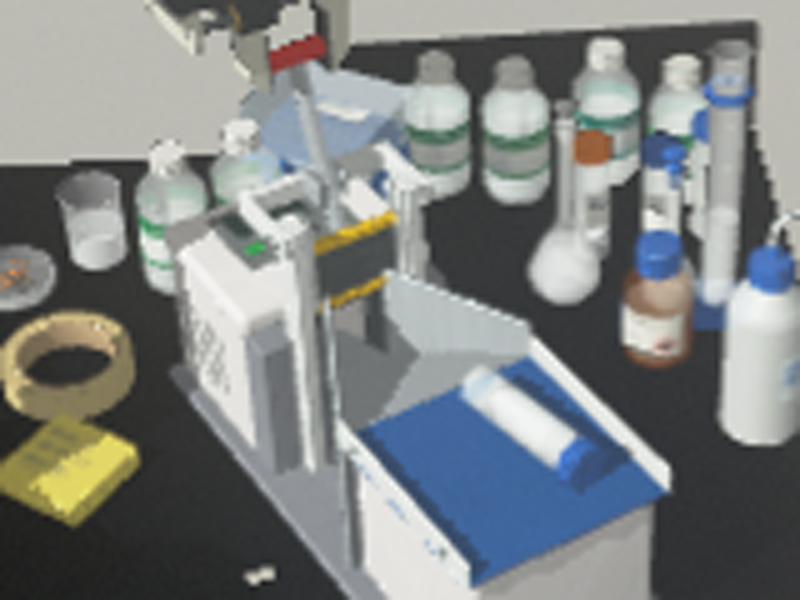

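View pics/w5.png

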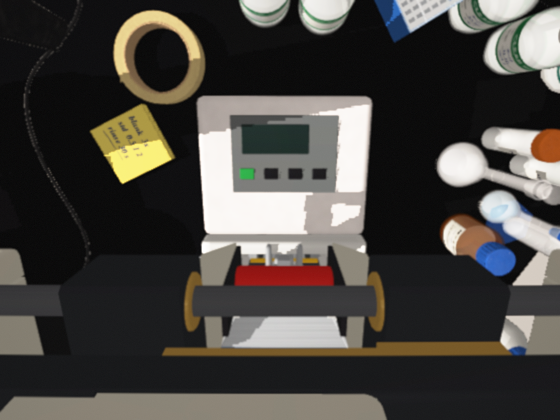

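Emit:
servo_tool(angular=[[0,0,0],[0,0,0],[0,0,0],[0,0,0],[0,0,0],[0,0,0],[0,0,0],[0,0,0],[0,0,0]], slide=[[0,-1.2,-0.8],[0,-2.5,-1.5],[0,-3.8,-2.2],[-0.2,-5,-2.9],[-0.2,-6.3,-3.7],[-0.3,-7.6,-4.5],[-0.4,-9,-5.3],[-0.4,-10.2,-6.1],[-0.4,-10.2,-6.1]], grip=[-1,-1,-1,-1,-1,-1,-1,-1,-1])

```text
time: 6.8
tool_pos: [541.1, 151.1, 292.5]
tcp_rot: [3.141, -0.001, 1.534]
contact_force: [-3.2, 2.7, -1.1]
grip_width: 43.7
```

```bash
python3 - <<'E'
from h import *
o=bot.get_obs(); print(o['tool_pos'],o['contact_force'],o['moment'],o['grip_width'])
d=cap('scene','s4'); crop(d,180,150,340,270,5,'s4c')
E
```

```text
[541.1334457  151.11951609 292.4615003 ] [-3.22257676  2.73775715 -1.14296514] [0.66794548 0.53825305 0.03483851] 43.70335753334308
```

View pics/s4c.png

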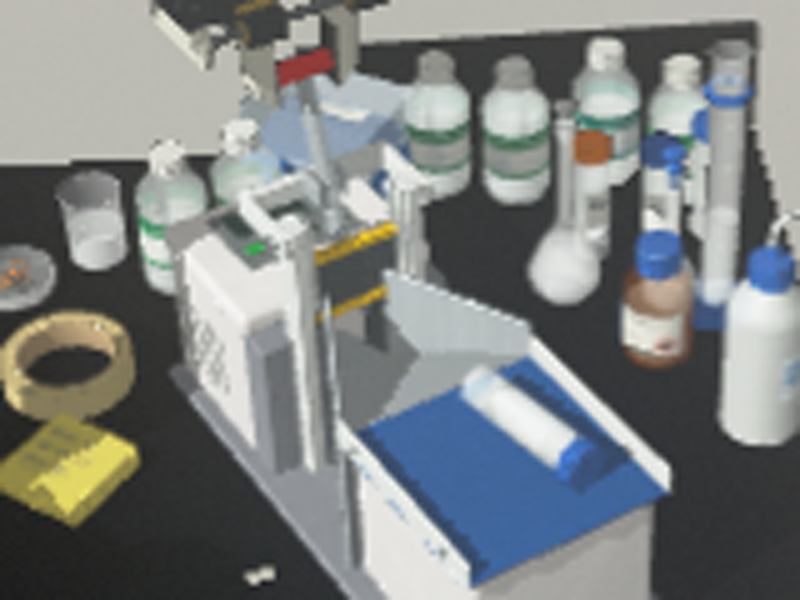

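Emit:
servo_tool(angular=[[0,0,0],[0,0,0],[0,0,0],[0,0,0]], slide=[[0,0,-1],[0,0,-2],[0,0,-2.5],[0,0,-2.5]], grip=[-1,-1,-1,-1])

```text
time: 7.18
tool_pos: [541.2, 151.5, 291.9]
tcp_rot: [3.138, -0.002, 1.534]
contact_force: [-6.5, 4.7, 9.8]
grip_width: 44.0
```

```bash
python3 - <<'E'
from h import *
o=bot.get_obs(); print(o['tool_pos'],o['contact_force'],o['moment'],o['grip_width'])
E
```

```text
[541.22581346 151.53279311 291.90252382] [-6.54969853  4.68742792  9.77984472] [ 0.74564907  1.33588928 -0.09043712] 43.963166631687784
```

The upward force rose to 9.8 N and z stopped at 292, so the stud is carrying the guard. I'll relieve the push and release.

Emit:
servo_tool(angular=[[0,0,0],[0,0,0],[0,0,0],[0,0,0],[0,0,0],[0,0,0],[0,0,0],[0,0,0],[0,0,0],[0,0,0]], slide=[[0,0,1.5],[0,0,1.5],[0,0,1.5],[0,0,1.5],[0,0,1.5],[0,0,1.5],[0,0,1.5],[0,0,1.5],[0,0,1.5],[0,0,1.5]], grip=[-1,-1,0,0.5,1,1,1,1,1,1])

```text
time: 8.02
tool_pos: [541.2, 150.7, 291.0]
tcp_rot: [3.141, 0.0, 1.534]
contact_force: [0.1, -0.3, 0.0]
grip_width: 87.8
```

```bash
python3 - <<'E'
from h import *
o=bot.get_obs(); print(o['tool_pos'],o['contact_force'],o['moment'],o['grip_width'])
d=cap('scene','s5'); crop(d,180,150,340,270,5,'s5c')
E
```

```text
[541.18004434 150.72269995 291.02342531] [ 0.14209327 -0.29377999  0.01002973] [ 0.00894856 -0.08685636  0.0275284 ] 87.82387667662353
```

View pics/s5c.png

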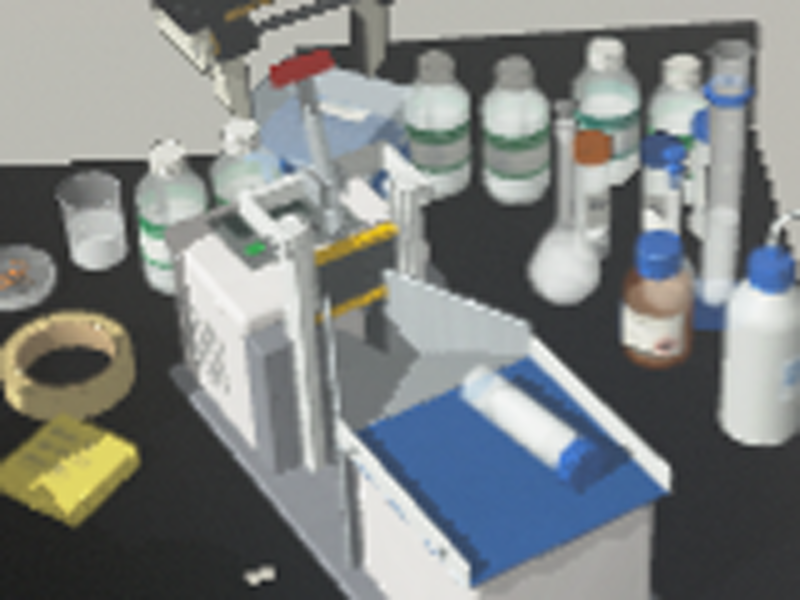

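Emit:
servo_tool(angular=[[0,0,0],[0,0,0],[0,0,0],[0,0,0],[0,0,0],[0,0,0],[0,0,0],[0,0,0],[0,0,0],[0,0,0]], slide=[[0,0,20],[0,0,45],[0,0,55],[2,-25,60],[4,-60,60],[6,-95,60],[8,-130,60],[10,-165,55],[12,-195,50],[14,-220,45]], grip=[1,1,1,1,1,0.5,0,-0.5,-1,-1])

```text
time: 8.9
tool_pos: [555.0, -71.5, 336.0]
tcp_rot: [3.141, 0.001, 1.533]
contact_force: [0.2, -0.7, -0.2]
grip_width: 63.2
```

```bash
python3 - <<'E'
from h import *
o=bot.get_obs(); print(o['tool_pos'],o['tcp_rot'],o['grip_width'])
d=cap('top','t1'); crop(d,195,180,385,275,4,'t1c')
E
```

```text
[554.97157547 -71.54124768 335.9801789 ] [3.14110973e+00 5.25813175e-04 1.53294755e+00] 63.19188599495665
```

View pics/t1c.png

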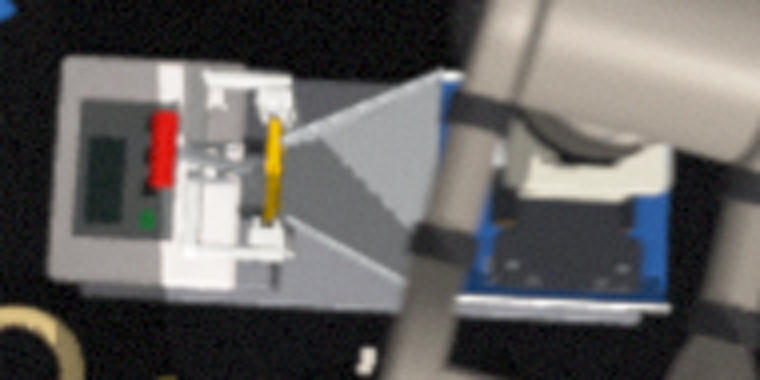

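Emit:
servo_tool(angular=[[0,0,1],[0,0,2],[0,0,3],[0,0,4],[0,0,5],[0,0,5],[0,0,5],[0,0,5]], slide=[[0.5,-25,-5],[1,-50,-15],[2,-75,-25],[2.5,-95,-40],[2.5,-107,-55],[2.5,-107,-65],[2.5,-107,-70],[2.5,-107,-70]], grip=[-1,-1,-1,-1,-1,-1,-1,-1])

```text
time: 9.62
tool_pos: [557.2, -175.1, 265.0]
tcp_rot: [-3.14, -0.001, 1.621]
contact_force: [-0.0, 0.4, 0.2]
grip_width: 5.8
```

```bash
python3 - <<'E'
from h import *
d=cap('wrist','w6'); o=d['obs'];print(o['tool_pos'],o['tcp_rot'],o['grip_width'])
overlay(d,(0,0,560,420),1.4,'w6ov')
E
```

```text
[ 557.23863938 -175.10891434  265.01586686] [-3.13977448e+00 -1.46827025e-03  1.62136340e+00] 5.827518808037111
```

View pics/w6ov.png

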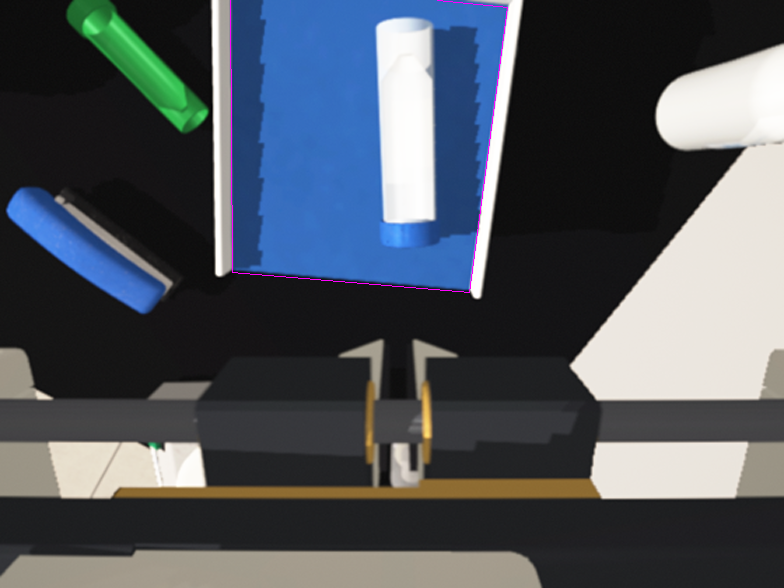

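The overlay matches the shelf. In raw pixels the tube's base is at (289,20), its blue cap end at (291,176). It's the clear-bodied, blue-capped tube on the shelf. The green one at (98,50) and the blue object at (60,178) are both on the bench.

```bash
python3 - <<'E'
from h import *
d=load('w6'); uv=np.array([(404,45),(406,130),(408,205),(408,235),(408,246)])/1.4
P=atz(d,uv,165); print(P)
print(pts(d,uv.astype(int)))
yaw=np.radians(87.8); o=np.array([538.2,91.0]); A=np.array([[np.cos(yaw),np.sin(yaw)],[-np.sin(yaw),np.cos(yaw)]])
print((P[:,:2]-o)@A.T, (d['obs']['tool_pos'][:2]-o)@A.T)
v=P[0]-P[3]; print(np.degrees(np.arctan2(v[1],v[0])))
E
```

```text
[[ 554.08337521  -48.68760224  165.        ]
 [ 557.27007431  -88.86715588  165.        ]
 [ 560.46305488 -127.45028524  165.        ]
 [ 561.37716854 -143.83684739  165.        ]
 [ 561.72054419 -149.98948228  165.        ]]
[[ 553.68235813  -49.56943608  169.72904711]
 [ 557.14967627  -88.59435348  171.59824056]
 [ 559.96227886 -126.49158573  171.44019506]
 [ 560.7223046  -141.50822103  175.28324461]
 [ 561.05868999 -147.53698687  175.17474539]]
[[-138.97491283  -21.23396884]
 [-179.00252038  -25.96072411]
 [-217.43463922  -30.63247299]
 [-233.77403229  -32.17495709]
 [-239.90895073  -32.75426582]] [-265.18191817  -29.23994451]
94.3835123121752
```

Emit:
servo_tool(angular=[[0,0,1.5],[0,0,1.5],[0,0,1.5],[0,0,1.5],[0,0,1.5],[0,0,1.5],[0,0,1.5]], slide=[[3,-1,-20],[6,-2,-45],[6,-2,-70],[6,-2,-95],[6,-2,-110],[6,-2,-117],[6,-2,-117]], grip=[-1,-1,-1,-1,-1,-1,-1])

```text
time: 10.25
tool_pos: [563.5, -177.2, 148.5]
tcp_rot: [-3.141, -0.001, 1.649]
contact_force: [0.1, -0.1, 0.9]
grip_width: 0.5
```

```bash
python3 - <<'E'
from h import *
d=cap('wrist','w7'); o=d['obs'];print(o['tool_pos'],o['tcp_rot'],o['grip_width'],o['contact_force'])
cap('scene','s6'); crop(load('s6'),200,150,360,270,5,'s6c')
E
```

```text
[ 563.519984   -177.19063513  148.53842724] [-3.14051723e+00 -7.77555013e-04  1.64851478e+00] 0.5233728141111185 [ 0.06990371 -0.08675731  0.92006436]
```

View pics/w7.png

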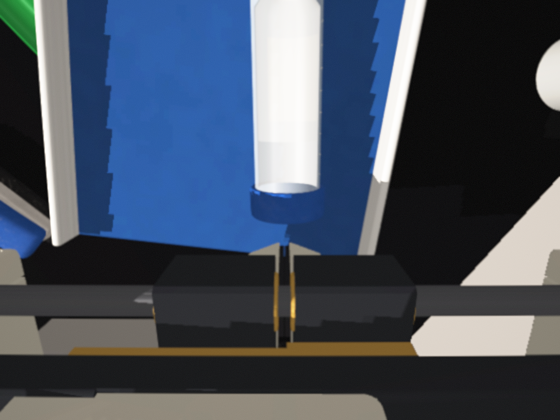

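View pics/s6c.png

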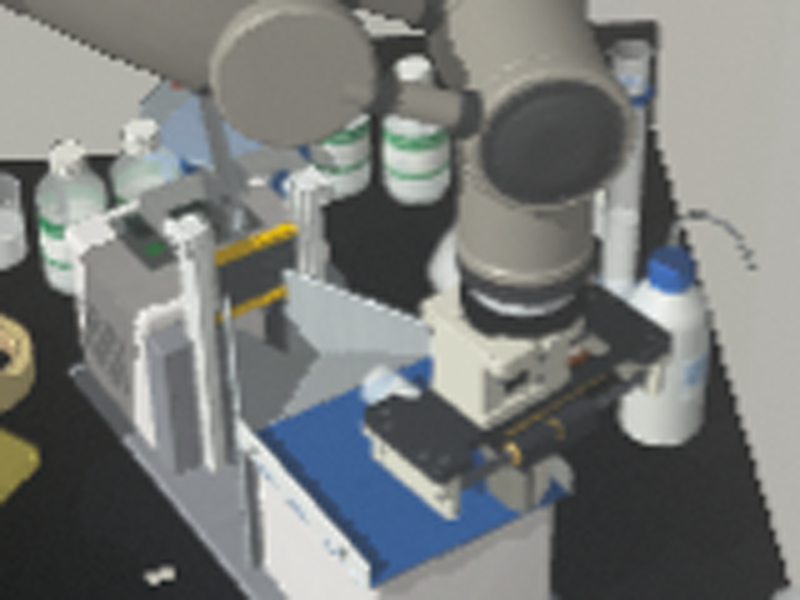

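```bash
python3 - <<'E'
from h import *
d=load('top0'); print(atz(d,[(315,134)],190),atz(d,[(315,147)],100),atz(d,[(278,148)],100))
E
```

```text
[[779.89658529 -46.07541718 190.        ]] [[769.59628532 -53.07372123 100.        ]] [[765.99893067  55.85916442 100.        ]]
```

Emit:
servo_tool(angular=[[0,0,0],[0,0,0],[0,0,0],[0,0,0],[0,0,0],[0,0,0],[0,0,0],[0,0,0],[0,0,0],[0,0,0]], slide=[[-0.4,5,0],[-0.8,10,0],[-1.2,15,0],[-1.6,20,0],[-2,25,0],[-2.3,30,0],[-2.7,35,0],[-3.1,40,0],[-3.5,45,0],[-3.9,50,0]], grip=[-1,-1,-1,-1,-1,-1,-1,-1,-1,-1])

```text
time: 11.18
tool_pos: [559.7, -127.7, 149.1]
tcp_rot: [3.141, 0.0, 1.648]
contact_force: [-0.6, -0.7, -0.2]
grip_width: 0.2
```

```bash
python3 - <<'E'
from h import *
d=cap('wrist','w8'); o=d['obs'];print(o['tool_pos'],o['tcp_rot'],o['grip_width'],o['contact_force'])
E
```

```text
[ 559.68152357 -127.72747312  149.07088405] [3.14143534e+00 5.40333569e-05 1.64754132e+00] 0.1623988407213948 [-0.5689708  -0.70056814 -0.17318447]
```

View pics/w8.png

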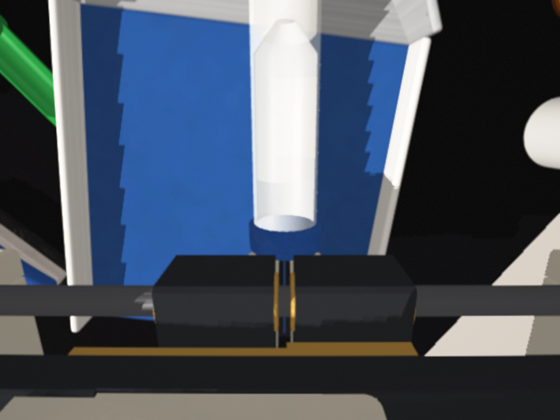

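Emit:
servo_tool(angular=[[0,0,0],[0,0,0],[0,0,0],[0,0,0],[0,0,0],[0,0,0],[0,0,0],[0,0,0],[0,0,0],[0,0,0]], slide=[[-0.4,5,0],[-0.8,10,0],[-1.2,15,0],[-1.6,20,0],[-2,25,0],[-2.3,30,0],[-2.7,35,0],[-3.1,40,0],[-3.5,45,0],[-3.9,48,0]], grip=[-1,-1,-1,-1,-1,-1,-1,-1,-1,-1])

```text
time: 12.07
tool_pos: [555.7, -79.5, 149.1]
tcp_rot: [3.142, -0.0, 1.648]
contact_force: [-0.6, -0.5, 0.9]
grip_width: 0.8
```

```bash
python3 - <<'E'
from h import *
d=cap('wrist','w9'); o=d['obs'];print(o['tool_pos'],o['tcp_rot'],o['grip_width'],o['contact_force'])
E
```

```text
[555.71891158 -79.48216781 149.07574662] [ 3.14155750e+00 -1.43760390e-04  1.64787843e+00] 0.7630863262913204 [-0.64893441 -0.53891495  0.87007347]
```

View pics/w9.png

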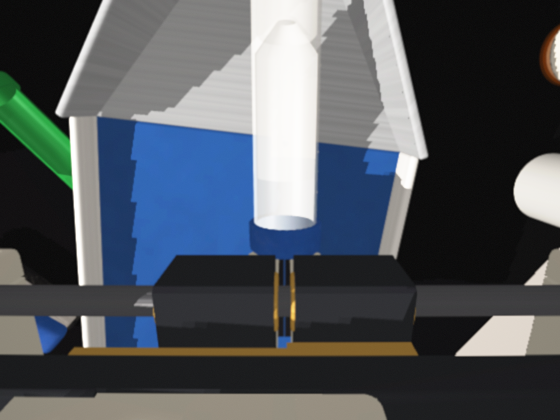

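Emit:
servo_tool(angular=[[0,0,0],[0,0,0],[0,0,0],[0,0,0],[0,0,0],[0,0,0],[0,0,0],[0,0,0],[0,0,0]], slide=[[-0.3,4,0],[-0.6,8,0],[-0.9,12,0],[-1.2,16,0],[-1.5,20,0],[-1.8,24,0],[-2,28,0],[-2,28,0],[-2,28,0]], grip=[-1,-1,-1,-1,-1,-1,-1,-1,-1])

```text
time: 12.87
tool_pos: [553.8, -51.9, 149.1]
tcp_rot: [3.142, 0.0, 1.648]
contact_force: [-0.2, -0.2, 0.9]
grip_width: 0.1
```

```bash
python3 - <<'E'
from h import *
d=cap('wrist','w10'); o=d['obs'];print(o['tool_pos'],o['tcp_rot'],o['grip_width'],o['contact_force'])
cap('scene','s7'); crop(load('s7'),200,150,360,270,5,'s7c')
E
```

```text
[553.79664823 -51.9326848  149.06591392] [3.14150476e+00 3.86215247e-05 1.64807944e+00] 0.13261263413702865 [-0.18701177 -0.22610392  0.91873493]
```

View pics/w10.png

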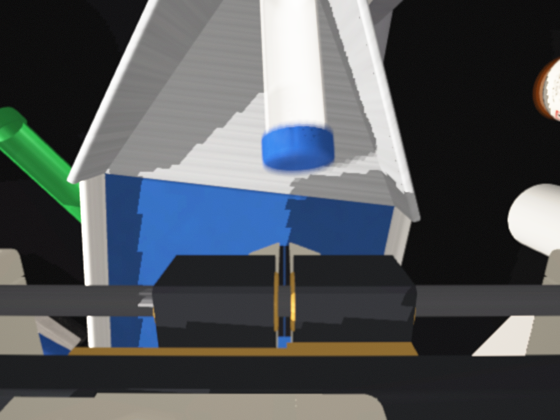

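View pics/s7c.png

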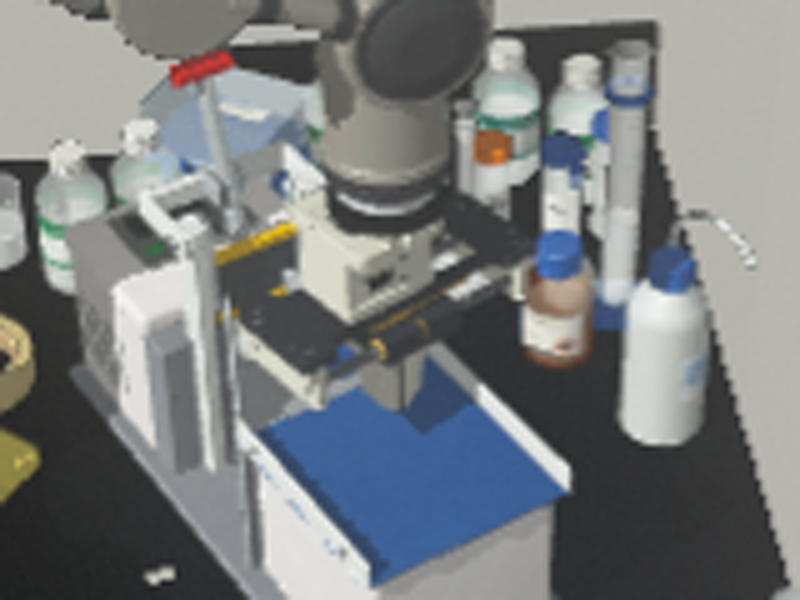

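The tube has tipped and is sliding down the chute. I'll lift off and look.

Emit:
servo_tool(angular=[[0,0,0],[0,0,0],[0,0,0],[0,0,0],[0,0,0],[0,0,0],[0,0,0],[0,0,0]], slide=[[0,-10,15],[0,-15,40],[0,-15,65],[0,-15,90],[0,-15,110],[0,-15,120],[0,-15,120],[0,-15,120]], grip=[-1,-1,-1,-1,-1,-1,-1,-1])

```text
time: 13.63
tool_pos: [553.6, -67.3, 268.5]
tcp_rot: [-3.141, -0.0, 1.647]
contact_force: [-0.4, 1.0, 0.9]
grip_width: 0.3
```

```bash
python3 - <<'E'
from h import *
d=cap('wrist','w11'); o=d['obs'];print(o['tool_pos'],o['tcp_rot'],o['grip_width'],o['contact_force'])
overlay(d,(0,0,560,420),1.4,'w11ov')
cap('scene','s8'); crop(load('s8'),200,150,360,270,5,'s8c')
E
```

```text
[553.63054768 -67.2798038  268.47775291] [-3.14136467e+00 -5.03501579e-05  1.64746900e+00] 0.2800195657883583 [-0.448199    0.98574633  0.85317518]
```

View pics/w11ov.png

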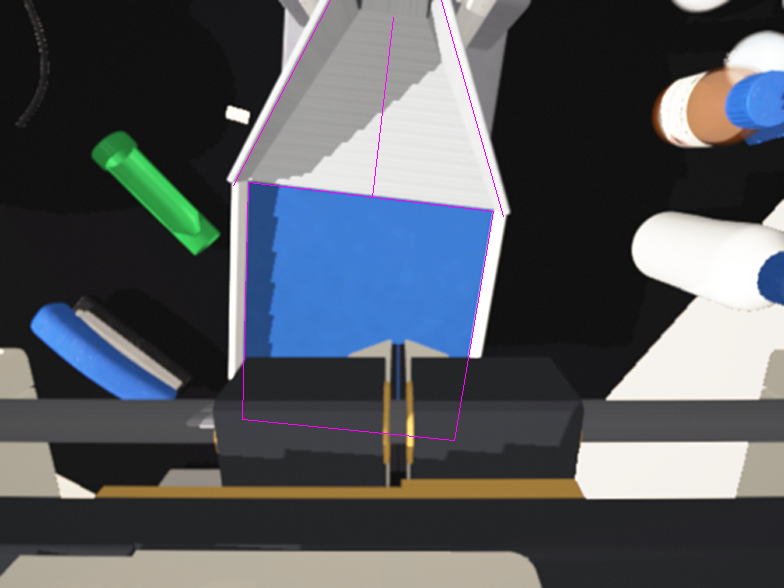

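View pics/s8c.png

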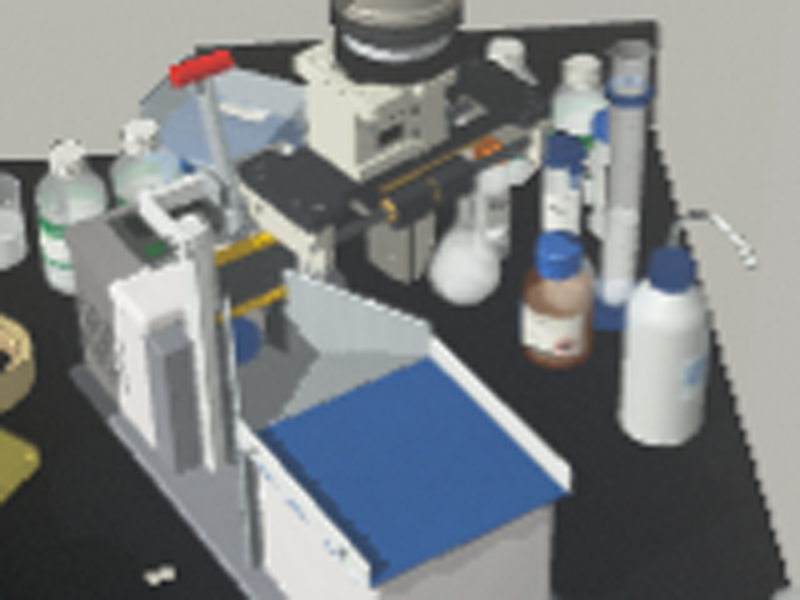

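```bash
python3 - <<'E'
from h import *
d=load('s8'); crop(d,228,190,278,228,16,'s8z')
yaw=np.radians(87.8); o=np.array([538.7,92.0]); A=np.array([[np.cos(yaw),np.sin(yaw)],[-np.sin(yaw),np.cos(yaw)]])
im=d['img'].astype(int)
for v in range(210,226):
  for u in range(240,258):
    b=im[v,u]
    if b[0]>b[2]+40 and d['range_z'][v,u]>0:
        P=pts(d,[(u,v)])[0]; print(u,v,b,np.round((P[:2]-o)@A.T,1),round(P[2],1))
print(proj(d,M2W([(18.3,0,97.7),(18.3-14*0,0,97.7),(69,0,74)])))
E
```

```text
247 214 [119  80  60] [21.4  5.9] 113.1
248 214 [119  81  61] [21.3  2. ] 111.3
249 214 [120  84  65] [23.2 -3. ] 107.6
247 215 [119  82  61] [24.9  4.5] 105.3
248 215 [119  82  60] [20.5  2.7] 107.5
249 215 [120  81  61] [21.8 -2. ] 104.3
250 215 [119  82  61] [23.5 -6.9] 100.9
247 216 [118  81  59] [21.3  6.6] 104.0
248 216 [119  80  60] [17.   4.8] 106.2
249 216 [118  80  59] [19.5 -0.5] 102.0
250 216 [117  82  62] [14.9 -2.2] 104.4
251 216 [119  89  72] [21.1 -9.5] 96.6
247 217 [118  80  59] [18.4  8.4] 102.2
248 217 [118  80  60] [15.8  5.7] 102.8
249 217 [118  81  60] [19. -0.] 97.8
250 217 [118  81  61] [19.7 -4.4] 95.3
251 217 [118  86  70] [10.9 -3.9] 101.7
247 218 [118  81  60] [15.3 10.2] 100.5
248 218 [119  81  61] [15.6  6.1] 98.4
249 218 [117  80  60] [14.8  2.4] 97.2
250 218 [117  79  60] [13.8 -1.1] 96.2
251 218 [115  83  66] [12.8 -4.6] 95.3
247 219 [119  80  60] [ 9.9 13.3] 101.1
248 219 [117  80  60] [16.5  5.9] 92.9
249 219 [118  81  60] [17.8  1.2] 89.7
250 219 [116  80  59] [16.1 -2. ] 89.4
251 219 [114  86  71] [10.6 -3.2] 92.8
247 220 [117  80  59] [16.8 10.1] 90.0
248 220 [119  82  62] [15.3  6.9] 89.5
249 220 [119  81  61] [13.7  3.6] 89.0
250 220 [117  83  64] [9. 2.] 91.7
247 221 [113  84  67] [11.5 13.1] 90.4
248 221 [117  81  62] [13.6  8. ] 86.4
249 221 [118  82  64] [12.9  4.3] 85.2
250 221 [118  90  76] [10.9  1.3] 85.2
[[249.13003916 217.32974235]
 [249.13003916 217.32974235]
 [242.73433696 214.83786748]]
```

View pics/s8z.png

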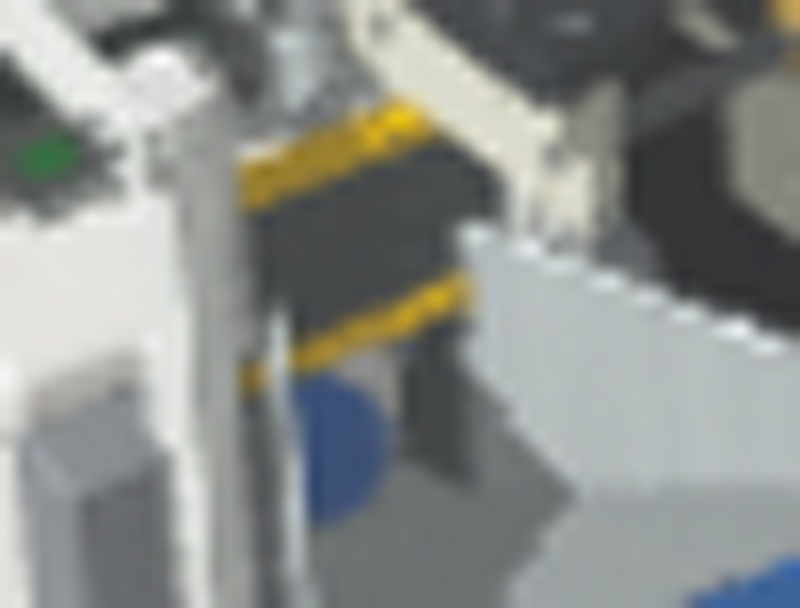

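The cap's end face is at meter x≈17, z≈96. A fully home tube should give (18, 98), so it's home, with the guard still hooked. Returning to the handle.

Emit:
servo_tool(angular=[[0,0,-1],[0,0,-2],[0,0,-3],[0,0,-4],[0,0,-5],[0,0,-6.5],[0,0,-6.5],[0,0,-6.5],[0,0,-6.5],[0,0,-6.5]], slide=[[0,0,30],[0,5,60],[-2,25,75],[-4,55,75],[-6,85,75],[-8,115,75],[-10,145,75],[-12,175,75],[-12.4,200,75],[-12.4,218,75]], grip=[-1,0,0.5,1,1,1,1,1,1,1])

```text
time: 14.57
tool_pos: [540.6, 153.1, 342.4]
tcp_rot: [-3.139, 0.0, 1.536]
contact_force: [-0.0, -0.9, 0.5]
grip_width: 55.7
```

Emit:
servo_tool(angular=[[0,0,0],[0,0,0],[0,0,0]], slide=[[0,0,0],[0,0,0],[0,0,0]], grip=[1,1,1])

```text
time: 14.82
tool_pos: [541.3, 150.1, 343.0]
tcp_rot: [-3.14, 0.001, 1.534]
contact_force: [-0.1, -0.5, -0.4]
grip_width: 75.7
```

```bash
python3 - <<'E'
from h import *
d=cap('wrist','w12'); o=d['obs'];print(o['tool_pos'],o['tcp_rot'],o['grip_width'],o['contact_force'])
im=d['img'].astype(int)
m=(im[...,2]>110)&(im[...,1]<60)&(im[...,0]<60)
v,u=np.nonzero(m); P=pts(d,np.c_[u,v]); 
print(len(P),u.min(),u.max(),v.min(),v.max(),np.median(P,0),np.percentile(P,[2,98],axis=0))
E
```

```text
[541.28491305 150.14844003 343.02829317] [-3.13992340e+00  8.25915364e-04  1.53396968e+00] 75.66244303819305 [-0.08401155 -0.50077551 -0.41842147]
1862 247 541 117 252 [540.96462641 152.26976194 318.6996899 ] [[520.6210665  143.66860833 310.91727265]
 [561.80743316 157.68854177 320.83690811]]
```

View pics/w12.png

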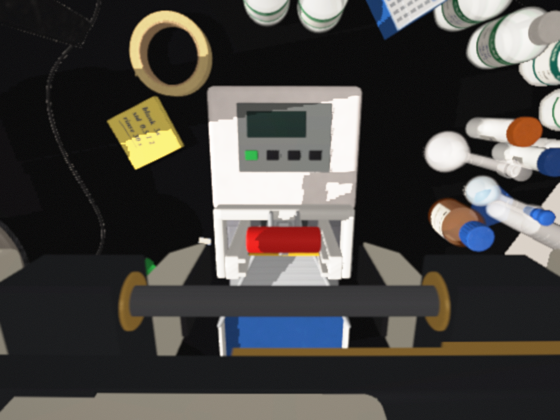

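Emit:
servo_tool(angular=[[0,0,0],[0,0,0],[0,0,0],[0,0,0],[0,0,0],[0,0,0],[0,0,0]], slide=[[0,0.5,0],[0,0.5,-10],[0,0.5,-22],[0,0.5,-34],[0,0.5,-45],[0,0.5,-51.5],[0,0.5,-51.5]], grip=[1,1,1,1,1,1,1])

```text
time: 15.45
tool_pos: [540.9, 150.5, 291.1]
tcp_rot: [-3.139, 0.001, 1.533]
contact_force: [-0.4, 0.2, 0.1]
grip_width: 91.6
```

Emit:
servo_tool(angular=[[0,0,0],[0,0,0],[0,0,0],[0,0,0],[0,0,0],[0,0,0],[0,0,0],[0,0,0],[0,0,0],[0,0,0]], slide=[[0,0,0],[0,0,0],[0,0,0],[0,0,0],[0,0,0],[0,0,0],[0,0,0],[0,0,0],[0,0,0],[0,0,0]], grip=[-1,-1,-1,-1,-1,-1,-1,-1,-1,-1])

```text
time: 16.28
tool_pos: [541.1, 151.4, 292.6]
tcp_rot: [-3.141, -0.0, 1.534]
contact_force: [-1.8, 0.1, 0.7]
grip_width: 43.2
```

Emit:
servo_tool(angular=[[0,0,0],[0,0,0],[0,0,0]], slide=[[0,0,0],[0,0,0],[0,0,0]], grip=[-1,-1,-1])

```text
time: 16.53
tool_pos: [541.1, 151.4, 292.6]
tcp_rot: [-3.141, -0.0, 1.534]
contact_force: [-3.2, 0.5, 0.7]
grip_width: 43.4
```

```bash
python3 - <<'E'
from h import *
o=bot.get_obs(); print(o['tool_pos'],o['tcp_rot'],o['grip_width'],o['contact_force'])
d=cap('scene','s9'); crop(d,180,150,340,270,5,'s9c')
E
```

```text
[541.14627177 151.39299418 292.60166864] [-3.14118899e+00 -1.06728374e-04  1.53424081e+00] 43.38862604596532 [-3.1535289   0.54214613  0.72905721]
```

View pics/s9c.png

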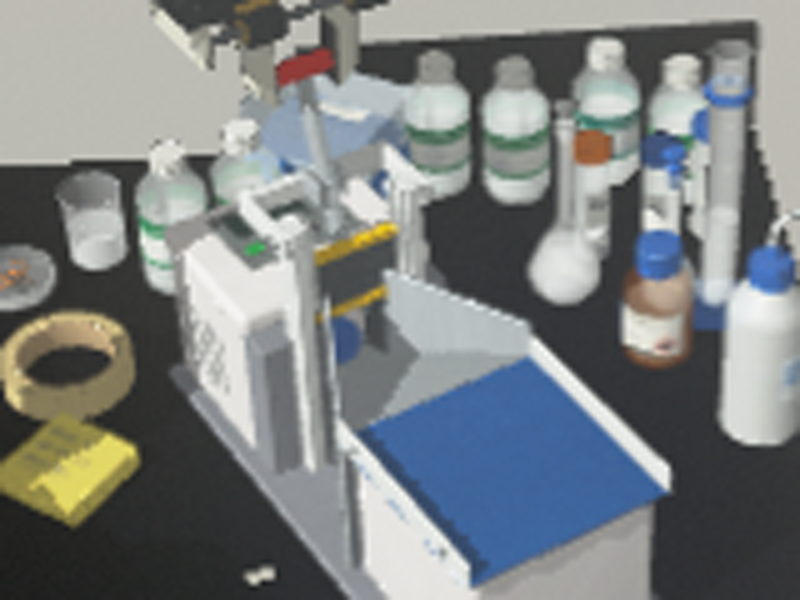

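Emit:
servo_tool(angular=[[0,0,0],[0,0,0],[0,0,0],[0,0,0],[0,0,0],[0,0,0],[0,0,0],[0,0,0],[0,0,0]], slide=[[0,1.2,0.8],[0,2.5,1.6],[0,3.8,2.4],[0.2,5.1,3.2],[0.2,6.4,3.9],[0.3,7.7,4.6],[0.4,9,5.4],[0.4,10.1,6.1],[0.4,10.1,6.1]], grip=[-1,-1,-1,-1,-1,-1,-1,-1,-1])

```text
time: 17.33
tool_pos: [541.5, 161.6, 298.7]
tcp_rot: [-3.141, 0.0, 1.534]
contact_force: [-4.4, -2.8, -2.7]
grip_width: 43.6
```

```bash
python3 - <<'E'
from h import *
o=bot.get_obs(); print(o['tool_pos'],o['tcp_rot'],o['grip_width'],o['contact_force'],o['moment'])
d=cap('scene','s10'); crop(d,180,150,340,270,5,'s10c')
E
```

```text
[541.52600785 161.59655485 298.73000397] [-3.14102256e+00  4.31475923e-05  1.53423301e+00] 43.590056049412645 [-4.39348512 -2.79798736 -2.65514018] [-0.70203122  0.6521841  -0.05419654]
```

View pics/s10c.png

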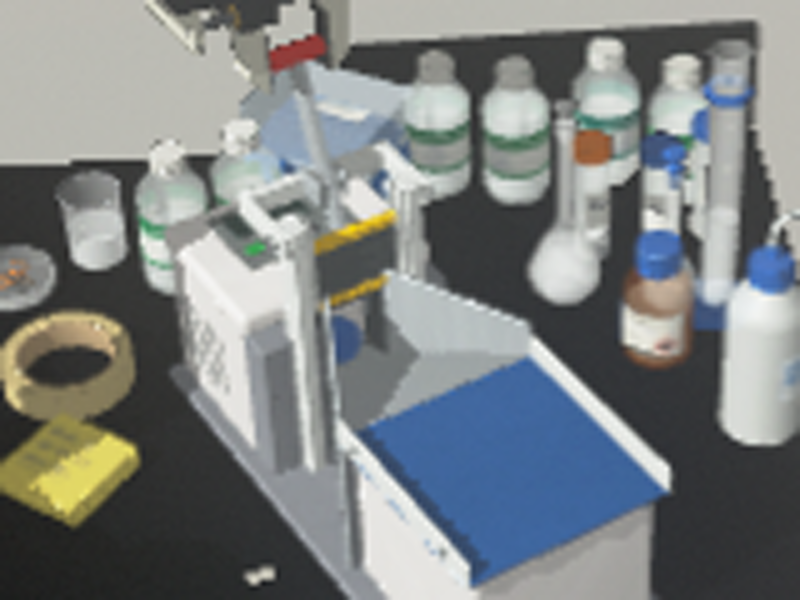

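Emit:
servo_tool(angular=[[0,0,0],[0,0,0],[0,0,0],[0,0,0],[0,0,0],[0,0,0]], slide=[[0,-3,1.2],[0,-7,2.8],[-0.3,-12,4.5],[-0.5,-17,6],[-0.7,-22,7.3],[-0.8,-26,8.2]], grip=[-1,-1,-1,-1,-1,-1])

```text
time: 17.88
tool_pos: [540.7, 135.8, 307.2]
tcp_rot: [-3.141, -0.002, 1.534]
contact_force: [-5.5, 2.4, -3.2]
grip_width: 43.6
```

```bash
python3 - <<'E'
from h import *
o=bot.get_obs(); print(o['tool_pos'],o['tcp_rot'],o['grip_width'],o['contact_force'],o['moment'])
E
```

```text
[540.66667841 135.81474859 307.21541668] [-3.14134516e+00 -2.10105275e-03  1.53449533e+00] 43.550804489277475 [-5.49223767  2.36436264 -3.22266755] [ 0.47194239  0.72635233 -0.01463484]
```

Free of the stud, and the forces are only friction. I'll bring the bar upright.

Emit:
servo_tool(angular=[[0,0,0],[0,0,0],[0,0,0],[0,0,0],[0,0,0],[0,0,0],[0,0,0]], slide=[[-0.2,-5,1],[-0.4,-10,1.7],[-0.6,-15,2.2],[-0.8,-20,2.5],[-1,-25,2.7],[-1.1,-27.5,2.7],[-1.1,-27.5,2.7]], grip=[-1,-1,-1,-1,-1,-1,-1])

```text
time: 18.47
tool_pos: [539.6, 108.2, 309.9]
tcp_rot: [-3.142, -0.002, 1.534]
contact_force: [-5.7, 1.4, -3.8]
grip_width: 43.5
```

```bash
python3 - <<'E'
from h import *
o=bot.get_obs(); print(o['tool_pos'],o['tcp_rot'],o['grip_width'],o['contact_force'],o['moment'])
d=cap('scene','s11'); crop(d,180,150,340,270,5,'s11c')
E
```

```text
[539.60785154 108.17168473 309.93743476] [-3.14151817e+00 -2.14572978e-03  1.53404839e+00] 43.529024625914545 [-5.67597794  1.41087343 -3.76020398] [0.47292432 0.74998572 0.01784701]
```

View pics/s11c.png

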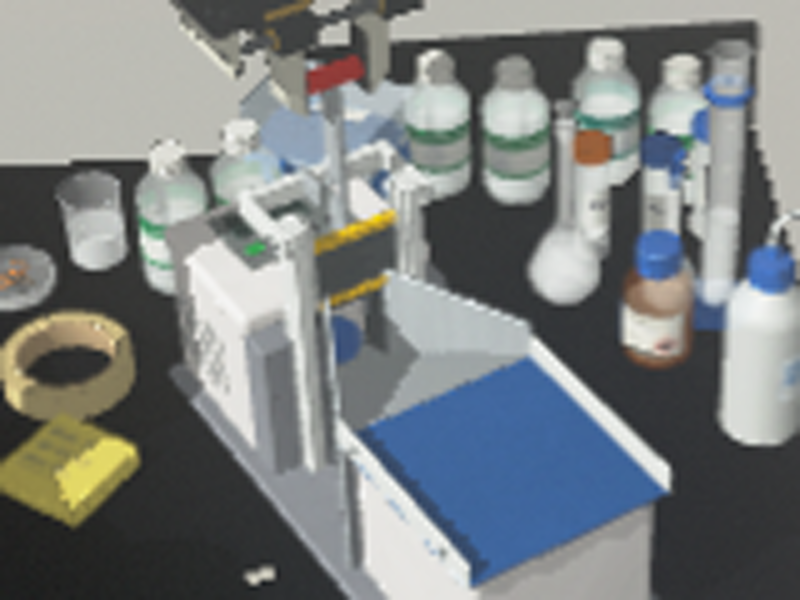

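Emit:
servo_tool(angular=[[0,0,0],[0,0,0],[0,0,0],[0,0,0],[0,0,0],[0,0,0],[0,0,0],[0,0,0],[0,0,0],[0,0,0]], slide=[[0,0,-4],[0,0,-10],[0,0,-17],[0,0,-24],[0,0,-31],[0,0,-38],[0,0,-45],[0,0,-51],[0,0,-56],[0,0,-58]], grip=[-1,-1,-1,-1,-1,-1,-1,-1,-1,-1])

```text
time: 19.35
tool_pos: [539.6, 108.5, 251.1]
tcp_rot: [-3.141, -0.002, 1.534]
contact_force: [-6.5, 1.9, -2.5]
grip_width: 43.9
```

Emit:
servo_tool(angular=[[0,0,0],[0,0,0],[0,0,0],[0,0,0],[0,0,0]], slide=[[0,0,-1],[0,0,-2],[0,0,-3],[0,0,-3.5],[0,0,-3.5]], grip=[-1,-1,-1,-1,-1])

```text
time: 19.77
tool_pos: [539.8, 108.5, 250.2]
tcp_rot: [3.14, -0.002, 1.534]
contact_force: [-8.0, 2.1, 6.6]
grip_width: 43.4
```

```bash
python3 - <<'E'
from h import *
o=bot.get_obs(); print(o['tool_pos'],o['tcp_rot'],o['grip_width'],o['contact_force'],o['moment'])
d=cap('scene','s12'); crop(d,180,150,340,270,5,'s12c')
E
```

```text
[539.77477741 108.54595909 250.18655678] [ 3.13977629e+00 -1.87052829e-03  1.53431937e+00] 43.39905023450886 [-7.9790345   2.1111454   6.64271348] [ 0.4809526   1.50836347 -0.05980895]
```

View pics/s12c.png

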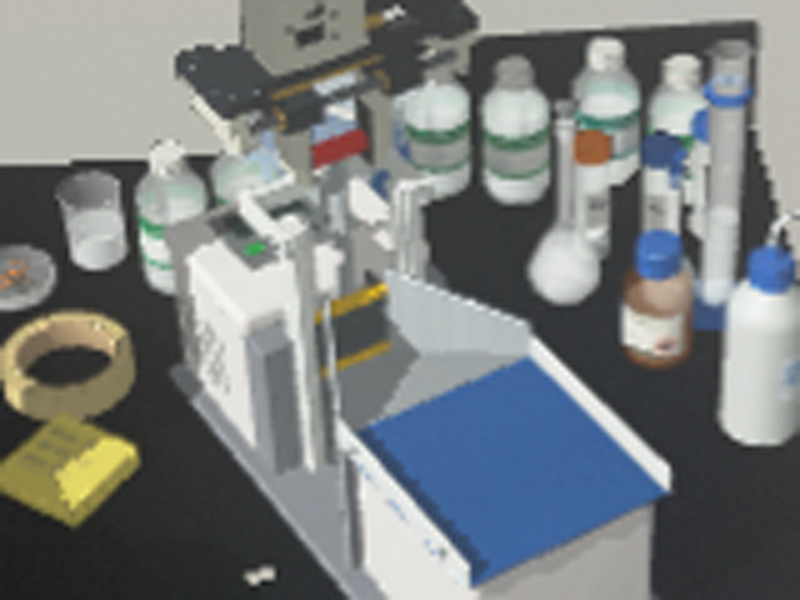

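The guard is on its stop: the downward push now reads 6.6 N back, and the gold band sits at the same pixel as at the start. Release and retreat.

Emit:
servo_tool(angular=[[0,0,0],[0,0,0],[0,0,0],[0,0,0],[0,0,0],[0,0,0],[0,0,0],[0,0,0],[0,0,0],[0,0,0]], slide=[[0,0,1],[0,0,1],[0,0,1],[0,0,1],[0,0,1],[0,0,1],[0,0,1],[0,0,1],[0,0,1],[0,0,1]], grip=[-1,0,0.5,1,1,1,1,1,1,1])

```text
time: 20.65
tool_pos: [540.0, 107.9, 249.1]
tcp_rot: [3.141, 0.0, 1.534]
contact_force: [-0.5, -0.0, 0.2]
grip_width: 90.3
```

Emit:
servo_tool(angular=[[0,0,0],[0,0,0],[0,0,0],[0,0,0],[0,0,0],[0,0,0],[0,0,0],[0,0,0]], slide=[[0,0,12],[0,0,30],[0,0,50],[0,0,75],[0,0,95],[0,0,110],[0,0,110],[0,0,110]], grip=[1,1,1,1,1,1,1,1])

```text
time: 21.32
tool_pos: [540.1, 107.9, 359.1]
tcp_rot: [3.14, -0.0, 1.534]
contact_force: [0.3, 0.1, 0.0]
grip_width: 91.7
```

```bash
python3 - <<'E'
from h import *
d=cap('wrist','w13'); o=d['obs']; print(o['time'],o['tool_pos'],o['grip_width'],o['contact_force'])
im=d['img'].astype(int)
m=(im[...,2]>110)&(im[...,1]<60)&(im[...,0]<60)&(np.arange(560)[None]<400)
v,u=np.nonzero(m); P=pts(d,np.c_[u,v]); print(np.median(P,0),np.percentile(P,[2,98],axis=0))
d=cap('scene','s13'); crop(d,228,180,278,228,12,'s13z'); cap('top','t2')
crop(d,180,150,380,300,4,'s13c')
E
```

```text
21.3167 [540.06006256 107.91435973 359.14552674] 91.69714883158498 [0.30869065 0.08505771 0.00948947]
[539.04782743 109.39220422 275.96267311] [[519.28959945 101.90019338 270.1253684 ]
 [559.26218254 114.92446463 277.91961099]]
```

View pics/s13c.png

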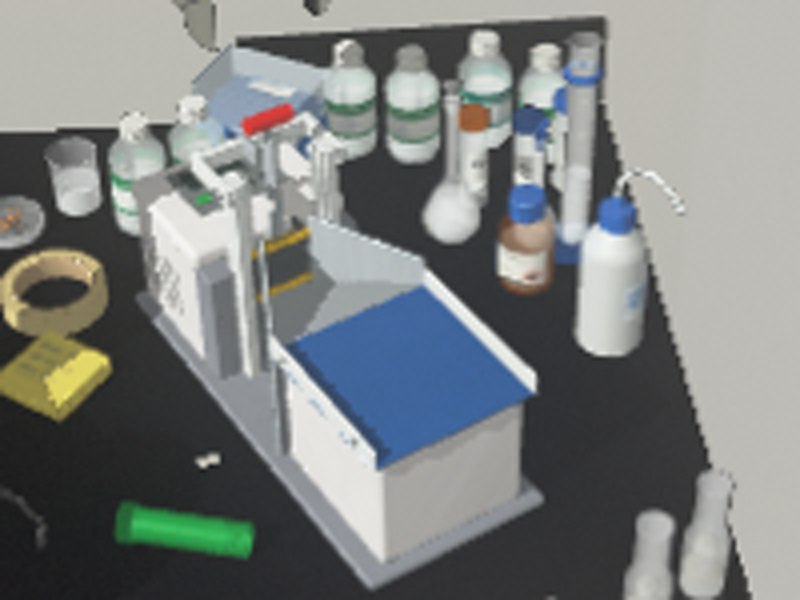

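View pics/w13.png

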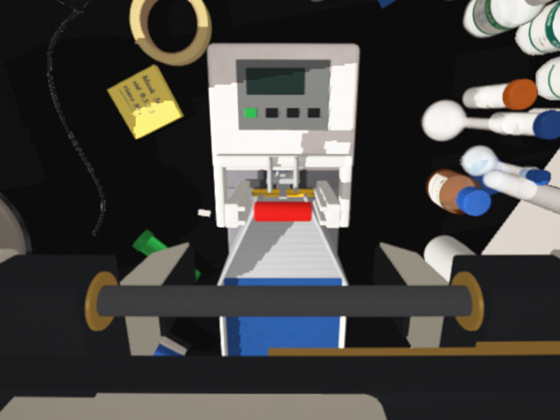

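View pics/t2.png

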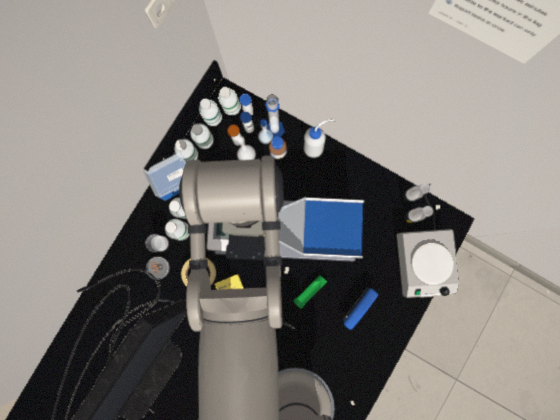

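Handle top is at z = 276.0, against 275.8 at the start, so the guard is shut. The bystanders are where they were and the arm is clear, so I'm handing in.

```bash
python3 -c "
from plant import bot
print(bot.close_job()); print(bot.get_obs()['time'])"
```

```text
the job is handed in; nothing more can be done
None
the job is handed in; nothing more can be done
```

I loaded the meter as asked and handed the job in at about 21.5 s. No verdict was reported.

- **Guard up:** I lifted it by the T-handle, leaned the bar and hooked it on the stud. It took 9.8 N of downward push without dropping, and stayed up after I let go.
- **Tube:** I pushed it over the shelf edge with closed fingers and it slid down the chute by itself. Its cap end measured about x = 17 mm, z = 96 mm in the meter frame. A tube fully home should give 18 and 98.
- **Guard shut:** I unhooked the bar and lowered the guard in the grip at about 85 mm/s. It came to rest on its stop. The handle top is at 276.0 mm, against 275.8 mm at the start.

**Last checks:**
- The fingers are clear of everything, with wrist force about 0.3 N.
- By eye, the lamps and bottles look unmoved in the final pictures. I did not look for the beaker separately.
- The tube is hidden behind the shut guard, so its position was last measured before the guard was lowered; the cap was still visible in the well until then.
- **Disagreements:** The top and wrist cameras differed by 4–5 mm on the tube's sideways position. I used the wrist camera because its overlay fitted the shelf. After the second grasp the tool read about 1 mm higher at the shut position, which I put down to holding the handle slightly differently.

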